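Find the rocking corner of a levelling plate and set its shim

TASK

One of the four ears of the aluminium levelling plate is not properly supported: press the ears down with closed fingertips, one after another, until you find the one that sinks all the way to a stop. Let that ear come up again, then press the orange shim tongue just in front of it (on the robot's side) down flat, leave the other three tongues raised, and finish clear of everything. Only press: do not lift or shift the plate, the dish on it or anything else on the bench.

Things in the scene. Friction and masses are not known exactly. Their poses are not given: they have to be found in the camera images.
- slab: Fixed grey slab under the levelling plate, 234 x 242 x 10 mm. Origin on its underside, below the plate's centre; its -x is the front (toward the robot), +y left. Four feet that look alike are fixed on it, one under each ear of the plate, with a shim hinged on each; the shim's orange tongue sticks out to the front (slab -x) of its ear.
- plate: Loose aluminium plate, 0.28-0.42 kg, 8 mm thick, lying unbolted on the feet, top 44 mm above the worktop. Middle 175 x 104 mm; four ears, 44 mm wide in x, reach y = +-111 mm at x = +-60 mm. Origin: centre of its underside; axes as the slab's. Bubble level at the front, petri dish near the middle. Three ears are firm; one, not to be told by eye and different each run, has a springy pad under it.
- loose_pad (a joint): how far the springy pad (under whichever ear it is) is pressed down, m: 0 = up, 0.005 = at its stop. 1 to 4 N on that ear sinks it to the stop, the plate tilting about 0.04 rad; it springs back when released. The value does not tell where the pad is.
- loose_shim (a joint): angle of the shim of the ear that sinks, rad: 0 to 0.05 = tongue raised (start), 0.42 = tongue pressed down flat (level, on its foot). Stiff hinge: stays where it is left; about 5 to 7 N on the orange tongue moves it. The value does not tell where the shim is.
- firm_shim1 (a joint): angle of the shim of one of the three firm ears, same meaning and stiffness; must stay up. The value does not tell which ear.
- firm_shim2 (a joint): angle of the shim of one of the three firm ears, same meaning and stiffness; must stay up. The value does not tell which ear.
- firm_shim3 (a joint): angle of the shim of one of the three firm ears, same meaning and stiffness; must stay up. The value does not tell which ear.
- ear_front_left (a point): black dot on top of the front left ear of the plate, the place to press the ear (moves with the plate; on the ear's top surface).
- tongue_front_left (a point): middle of the top of the front left foot's orange tongue as raised (49 mm above the worktop), 62 mm in front of that ear's black dot; a fixed point, it does not move with the tongue. The cap is 26 mm long (x), 30 mm wide; raised, it slopes up away from the ear by 24 degrees; flat, its top is level, 37 mm above the worktop, its middle 5 mm farther to the front.
- ear_front_right (a point): black dot on top of the front right ear of the plate, the place to press the ear (moves with the plate; on the ear's top surface).
- tongue_front_right (a point): middle of the top of the front right foot's orange tongue as raised (49 mm above the worktop), 62 mm in front of that ear's black dot; a fixed point, it does not move with the tongue. The cap is 26 mm long (x), 30 mm wide; raised, it slopes up away from the ear by 24 degrees; flat, its top is level, 37 mm above the worktop, its middle 5 mm farther to the front.
- ear_rear_left (a point): black dot on top of the rear left ear of the plate, the place to press the ear (moves with the plate; on the ear's top surface).
- tongue_rear_left (a point): middle of the top of the rear left foot's orange tongue as raised (49 mm above the worktop), 62 mm in front of that ear's black dot; a fixed point, it does not move with the tongue. The cap is 26 mm long (x), 30 mm wide; raised, it slopes up away from the ear by 24 degrees; flat, its top is level, 37 mm above the worktop, its middle 5 mm farther to the front.
- ear_rear_right (a point): black dot on top of the rear right ear of the plate, the place to press the ear (moves with the plate; on the ear's top surface).
- tongue_rear_right (a point): middle of the top of the rear right foot's orange tongue as raised (49 mm above the worktop), 62 mm in front of that ear's black dot; a fixed point, it does not move with the tongue. The cap is 26 mm long (x), 30 mm wide; raised, it slopes up away from the ear by 24 degrees; flat, its top is level, 37 mm above the worktop, its middle 5 mm farther to the front.
- dish_mid (a point): centre (half-way up) of the petri dish that stands on the plate, 61 mm across, 16 mm high; leave it.
- tape_mid (a point): roll of cream tape, 104 x 104 x 24 mm, lying flat; bystander, point at about half its height; leave it.
- spare_dish_mid (a point): second petri dish (yellowish), 61 mm across, 16 mm high; bystander, point at about half its height; leave it.
- glass_box_mid (a point): small orange and white box, 50 x 50 x 20 mm; bystander, point at about half its height; leave it.
- marker_mid (a point): red and white marker pen, 138 mm long, lying; bystander, point at about half its height; leave it.

How it is judged (in metres and radians):
On the way, in this order (a step that is already met when the one before it is completed fails the run):
1. the ear that sinks has been pressed down with the fingers, at least 3 mm, while its shim tongue is still raised (value of joint loose_pad above 0.003 m and value of joint loose_shim below 0.15 rad and contact force between the fingers and plate above 0.5 N), for 0.1 s.
2. that ear is up again and its shim tongue is pressed flat (over 0.36 of 0.42 rad) (value of joint loose_shim above 0.36 rad and value of joint loose_pad below 0.0015 m), for 0.2 s.
At the end, for the whole second after the job is handed in: The shim of the ear that sinks is flat (over 0.36 rad), the other three are raised (under 0.15 rad), the plate lies level (within 0.015 rad) and at rest on its feet within 12 mm of where it was with its loose pad up (under 1 mm), and the dish is within 15 mm of where it was (value of joint loose_shim above 0.36 rad and value of joint each of firm_shim1, firm_shim2, firm_shim3 below 0.15 rad and value of joint loose_pad below 0.001 m and angle between plate's own z axis and vertical below 0.015 rad and distance of plate from where it was at the start of the episode below 0.012 m and linear speed of plate below 0.02 m/s and distance of dish_mid from where it was at the start of the episode below 0.015 m); the robot touches nothing.
It fails at once if a shim tongue of a firm ear is pressed down (over 0.15 rad) (value of joint any of firm_shim1, firm_shim2, firm_shim3 above 0.15 rad).
It fails at once if the plate is lifted, tipped or shoved (its middle rises or shifts more than 15 mm, or it tilts more than 0.12 rad) (distance of plate from where it was at the start of the episode above 0.015 m or angle between plate's own z axis and vertical above 0.12 rad).
It fails at once if the petri dish on the plate is lifted or shifted by more than 20 mm (distance of dish_mid from where it was at the start of the episode above 0.02 m).
It fails at once if a bystander is moved by more than 20 mm (distance of any of tape_mid, spare_dish_mid, glass_box_mid, marker_mid from where it was at the start of the episode above 0.02 m).
It also fails if it takes over 67 s, if anything falls off the work surface, if the arm or the gripper's body presses on something with over 40 N, if the wrist force passes 120 N, or if a joint passes its speed limit or range.

ROBOT

A 7-joint arm with a two-finger parallel gripper is mounted at the origin on a cart in front of the work surface, level with it; the furniture and walls round the work are solid. World frame = base frame: x ahead of the robot, y to its left, z up, the work surface at z = 0. Lengths are in m, angles in degrees, forces in N, time in s.
With the tool pointing down it reaches from about 0.425 to 0.875 m from the base axis. Payload 4.7 kg.
Tool frame: the origin (TCP) lies at the very end of the fingers, on their centre line; the grasp point (between the pads) lies env.tcp_to_grasp behind it (env.tcp_to_grasp is the distance from the TCP to the grasp point, in m); z points along the fingers, x is the direction in which the jaws open and shut, and the axes are right-handed (so a half turn about z gives the same grasp; the last joint's range is limited). The gripper opens to 87 mm and grips with 3 to 60 N. Pads are 19 mm wide; open, the fingers measure 117 mm over their backs; the gripper's body (75 mm by 190 mm) begins 51 mm behind the grasp point.
Start: joints at [70.25, 18.392, -4.016, 83.108, 1.295, 78.541, -3.26], TCP at [0.228, -0.609, 0.223] pointing down, gripper open.
Joint ranges: [-163.93, 163.93], [-17.29, 119.83], [-79.2, 71.16], [3.27, 140.29], [-89.18, 269.18], [5.43, 117.66], [-154.24, 154.24]. Speed limits (degrees/s): [147.25, 147.25, 180, 180, 180, 180, 180].

INTERFACE

Orientations are given as [roll, pitch, yaw] about the fixed x, y, z axes, in that order (R = Rz(yaw) Ry(pitch) Rx(roll)).
In Python, from cell import env gives the robot as it stands. The module is installed in compiled form; this text tells all that it offers.
- The arm moves only by the tool send_rows, never from a script. Its argument "steps" is a list of rows, each a list of 3 entries, a list of its own where there are three numbers: the shift along the tool's x, y, z in m, then the turn, a rotation vector about the tool's x, y, z in rad, then the finger opening in m, from 0 to 0.087. A call has exactly 5 rows; each row is the pose to reach, as a shift and turn from the pose commanded when the call began, along the tool's axes at that moment; what a row does not reach only later rows make up. A row lasts 1/12 s, in which the tool goes at most 41.7 mm and 7.16 degrees, less where a joint would pass 70% of its speed; a pose out of reach is approached as far as the arm can. A call with a gripper value outside its range is refused whole. The fingers move at their own pace and stop on an object; "grip_force" is the grip in N (left out, the last holds). Time passes only in rows, so rows that repeat a pose let the fingers close, or fill a call up. It gives the time, the measured TCP pose, the force and the opening at its end, in the units of the state.
- env.get_obs(): the state, without advancing time (a new reading comes with each control period).
- env.read_camera(name): name is "scene" or "top" or "wrist"; returns a dict with "pixels" (480x640x3 uint8, red, green, blue), "fx", "fy", "cx", "cy" (pixels), "k1" (the pictures are not rectified: a ray, as slopes to the right and down, at radius r is drawn at 1 + k1 r^2 times it, then the intrinsics apply), "position" and "rotation" of the camera in the world. Camera axes: x right, y up, looking along -z (the intrinsics and any distortion apply to the point x, -y, -z); pixel columns grow to the right and rows downward; lengths in m; the calibration is good to about 2 mm. A picture is of the moment at which its call begins. There is no depth.
- env.sign_off(): hands the job in, once; it reports no verdict.
The state is a dict: "time_s": time; "qpos": joint angles; "joint_velocities": joint speeds; "effort": joint torques, N m; "tool_pos": TCP position; "tool_rot": TCP orientation; "force": force on the tool from outside, world axes, zero at the start; "wrist_torque": the same for the moment, N m; "grip_width": finger opening in m.
Only numpy, scipy, OpenCV 4.12 (cv2) and the standard library are available. Lean on these libraries where they do the work, as an engineer would, in place of code of your own. Each camera call takes 0.05 s, during which the arm holds its last target.

## Working session

There is one attempt and no reset: what is moved stays moved. The work goes in short steps, Python scripts to look and compute and a tool call to move; the robot and the scene stay as the last step left them, time stands still between calls to the robot, and variables do not carry over. Pictures are saved under pics/ and viewed, and the job is handed in when it is done.

Besides the shell and the picture viewer there is one more tool, called after "Call:" as a command line: name --argument value ..., lists and objects as JSON in quotes. send_rows: Moves the arm, as the interface text tells. Its arguments: {"type":"object","properties":{"steps":{"type":"array"},"grip_force":{"type":"number"}},"required":["steps"]}

```bash
mkdir -p pics
python3 - <<'E'
from cell import env
import cv2
o=env.get_obs();print(o)
for n in ["scene","top"]:
    c=env.read_camera(n);cv2.imwrite(f"pics/{n}0.png",c["pixels"][:,:,::-1]);print(n,{k:v for k,v in c.items() if k!="pixels"})
print(env.tcp_to_grasp)
E
```

```text
{'time_s': 0.0, 'qpos': array([70.24999158, 18.43896045, -4.0161311 , 83.17468261,  1.29268044,
       78.54221204, -3.2601504 ]), 'joint_velocities': array([ 0.00385184,  0.0236779 ,  0.11671209, -0.02156455, -0.04614868,
        0.03761135, -0.03934938]), 'effort': array([ 3.54595513e-04, -4.91280949e+01, -4.03487189e-01, -3.12529707e+01,
       -6.38422254e-02,  4.38267749e-02,  1.71854363e-04]), 'tool_pos': array([ 0.22802351, -0.60809032,  0.22146465]), 'tool_rot': array([ 1.79996624e+02,  1.10736148e-01, -6.94402944e+01]), 'force': array([ 0.69969195, -0.64042947,  0.3068799 ]), 'wrist_torque': array([ 0.03690411, -0.00678027,  0.03293928]), 'grip_width': 0.08665643424755477}
scene {'fx': 463.03832428368133, 'fy': 463.03832428368133, 'cx': 320.62418721019526, 'cy': 241.44781717084908, 'k1': -0.1147554194617434, 'position': array([0.07263639, 0.43562875, 1.08833167]), 'rotation': array([  32.83328774,   -0.23009081, -126.68214153])}
top {'fx': 622.8345831026387, 'fy': 622.8345831026387, 'cx': 312.53442484244545, 'cy': 245.14008991952429, 'k1': -0.21766070325677989, 'position': array([0.47304042, 0.04676506, 1.29895194]), 'rotation': array([  5.82535686,  -0.15387058, -91.69741053])}
0.0187
```

View pics/scene0.png

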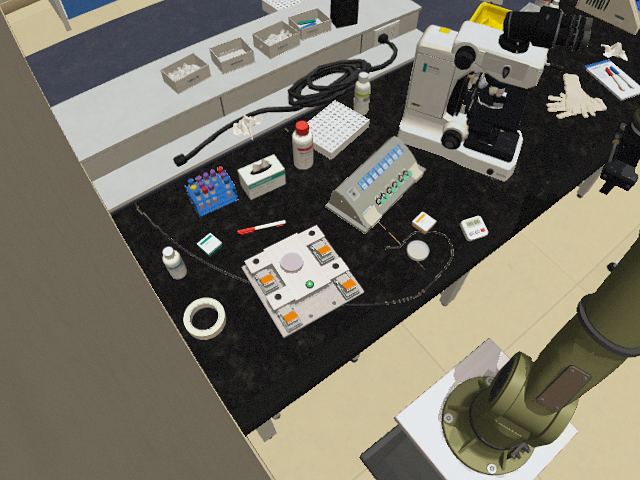

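View pics/top0.png

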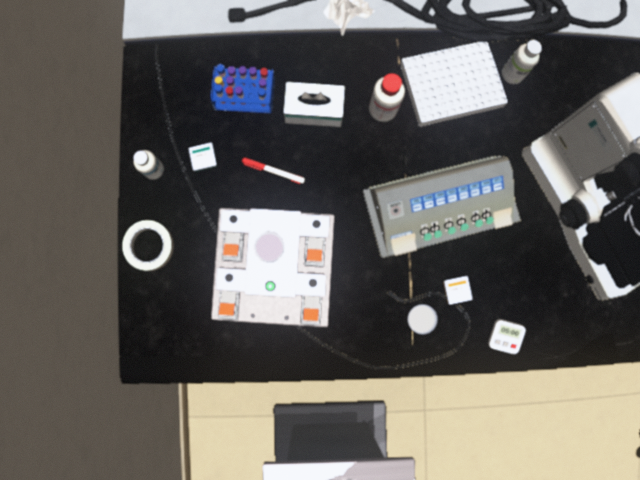

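The top view shows the plate's dots near (233,219), (318,223), (229,277) and (313,282), with the orange tongues about 30 px below each. I'll measure them precisely.

```bash
cat > h.py <<'E'
import numpy as np,cv2
from scipy.spatial.transform import Rotation as R
def ray(c,uv):
    K=np.array([[c["fx"],0,c["cx"]],[0,c["fy"],c["cy"]],[0,0,1]])
    p=cv2.undistortPoints(np.array(uv,float).reshape(-1,1,2),K,np.array([c["k1"],0,0,0.]))[:,0]
    d=np.c_[p[:,0],-p[:,1],-np.ones(len(p))]
    return R.from_euler("xyz",c["rotation"],degrees=True).apply(d)
def plane(c,uv,z):
    d=ray(c,uv);P=np.array(c["position"]);t=(z-P[2])/d[:,2];return P+d*t[:,None]
def dark(c,guess,r=7):
    g=cv2.cvtColor(c["pixels"],cv2.COLOR_RGB2GRAY).astype(float);out=[]
    for u,v in guess:
        u,v=int(u),int(v);w=np.clip(150-g[v-r:v+r+1,u-r:u+r+1],0,None)
        y,x=np.mgrid[v-r:v+r+1,u-r:u+r+1];out.append([(x*w).sum()/w.sum(),(y*w).sum()/w.sum()])
    return np.array(out)
def orange(c):
    h=cv2.cvtColor(c["pixels"],cv2.COLOR_RGB2HSV)
    m=cv2.inRange(h,(5,150,150),(22,255,255))
    n,l,s,ce=cv2.connectedComponentsWithStats(m);return [(s[i],ce[i]) for i in range(1,n) if s[i,4]>40]
E
python3 - <<'E'
from cell import env
from h import *
np.set_printoptions(precision=4,suppress=True)
c=env.read_camera("top")
cv2.imwrite("pics/crop0.png",cv2.resize(c["pixels"][195:340,200:345,::-1],None,fx=4,fy=4))
d=dark(c,[(233,219),(318,223),(229,277),(313,282)],5);print(d);print(plane(c,d,.044))
for s,ce in orange(c): print(s,ce,plane(c,[ce],.049))
E
```

```text
[[232.9761 218.5107]
 [316.0823 223.4986]
 [228.6215 277.2454]
 [312.4951 282.4541]]
[[0.6603 0.2003 0.044 ]
 [0.6449 0.0311 0.044 ]
 [0.5406 0.2112 0.044 ]
 [0.5254 0.0419 0.044 ]]
[225 245  13   9 109] [230.6972 249.055 ] [[0.5973 0.2054 0.049 ]]
[308 250  13  10 110] [314.0727 254.5727] [[0.5812 0.0371 0.049 ]]
[220 304  14  10 124] [226.1613 308.6935] [[0.4772 0.2169 0.049 ]]
[304 310  14  10 124] [310.4839 314.2097] [[0.4617 0.0478 0.049 ]]
```

View pics/crop0.png

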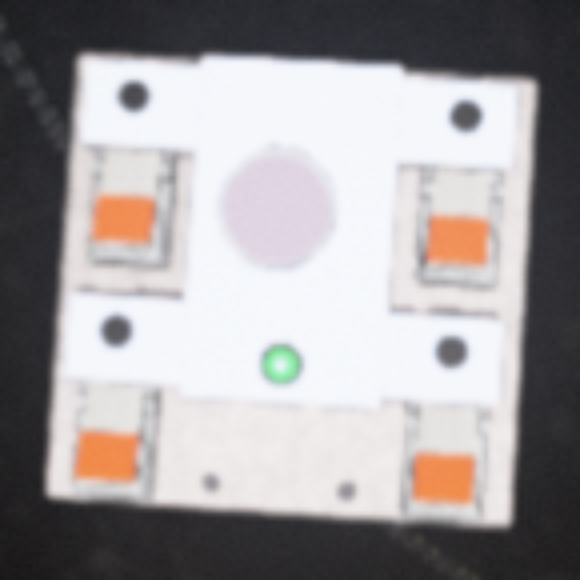

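Slab yaw ≈ -5.2° and everything agrees with the stated geometry. I'll turn the jaws to lie along slab y, close them, and travel at a small radius to avoid the microscope.

Call:
send_rows --steps '[[[-0.0225,-0.019,-0.004],[0,0,0.09],0],[[-0.045,-0.038,-0.008],[0,0,0.18],0],[[-0.068,-0.057,-0.012],[0,0,0.27],0],[[-0.091,-0.077,-0.016],[0,0,0.36],0],[[-0.1135,-0.096,-0.02],[0,0,0.45],0]]' --grip_force 20

```text
time_s: 0.57
tool_pos: [0.2786, -0.467, 0.2423]
tool_rot: [180.0, 0.0, -95.5]
force: [0.1, 0.4, 0.2]
grip_width: 0.062
```

Call:
send_rows --steps '[[[-0.028,-0.008,0],[0,0,0],0],[[-0.056,-0.016,0],[0,0,0],0],[[-0.084,-0.024,0],[0,0,0],0],[[-0.112,-0.031,0],[0,0,0],0],[[-0.141,-0.038,0],[0,0,0],0]]'

```text
time_s: 0.98
tool_pos: [0.3291, -0.3303, 0.2424]
tool_rot: [180.0, -0.0, -95.2]
force: [0.5, 0.1, -0.2]
grip_width: 0.0285
```

Call:
send_rows --steps '[[[-0.03,-0.008,0],[0,0,0],0],[[-0.06,-0.016,0],[0,0,0],0],[[-0.09,-0.024,0],[0,0,0],0],[[-0.12,-0.033,0],[0,0,0],0],[[-0.15,-0.04,0],[0,0,0],0]]'

```text
time_s: 1.4
tool_pos: [0.3827, -0.1844, 0.2424]
tool_rot: [-180.0, -0.0, -95.2]
force: [-0.3, -0.9, 1.0]
grip_width: 0.0019
```

Call:
send_rows --steps '[[[-0.028,-0.01,0],[0,0,0],0],[[-0.056,-0.021,0],[0,0,0],0],[[-0.084,-0.031,0],[0,0,0],0],[[-0.112,-0.042,0],[0,0,0],0],[[-0.14,-0.05,0],[0,0,0],0]]'

```text
time_s: 1.82
tool_pos: [0.4454, -0.0496, 0.2425]
tool_rot: [-180.0, -0.0, -95.2]
force: [-0.4, -0.4, 0.1]
grip_width: 0.0003
```

Call:
send_rows --steps '[[[-0.02,-0.014,0.015],[0,0,0],0],[[-0.04,-0.029,0.03],[0,0,0],0],[[-0.06,-0.043,0.045],[0,0,0],0],[[-0.08,-0.057,0.06],[0,0,0],0],[[-0.0985,-0.0715,0.08],[0,0,0],0]]'

```text
time_s: 2.23
tool_pos: [0.5263, 0.0417, 0.1626]
tool_rot: [-179.9, -0.0, -95.2]
force: [-0.8, -0.6, 0.4]
grip_width: 0.0002
```

Call:
send_rows --steps '[[[0,0,0.02],[0,0,0],0],[[0,0,0.04],[0,0,0],0],[[0,0,0.06],[0,0,0],0],[[0,0,0.08],[0,0,0],0],[[0,0,0.093],[0,0,0],0]]'

```text
time_s: 2.65
tool_pos: [0.5238, 0.0404, 0.0673]
tool_rot: [179.8, -0.0, -95.2]
force: [-0.3, -0.4, 0.4]
grip_width: 0.0005
```

Run:
```python
from cell import env
from h import *
o=env.get_obs();print(o["tool_pos"],o["tool_rot"],o["force"],o["qpos"])
for n in ["scene","top","wrist"]:
    c=env.read_camera(n);cv2.imwrite(f"pics/{n}1.png",c["pixels"][:,:,::-1])
c=env.read_camera("scene");cv2.imwrite("pics/s1c.png",cv2.resize(c["pixels"][200:350,210:400,::-1],None,fx=4,fy=4))
```

```text
[0.52379378 0.04036492 0.06731279] [ 1.79835094e+02 -1.31124735e-02 -9.52179178e+01] [-0.33165292 -0.36770521  0.39351359] [  29.95545966   15.50796464  -41.57607614  109.58064908   11.85816864
   59.40206295 -111.91592558]
```

View pics/s1c.png

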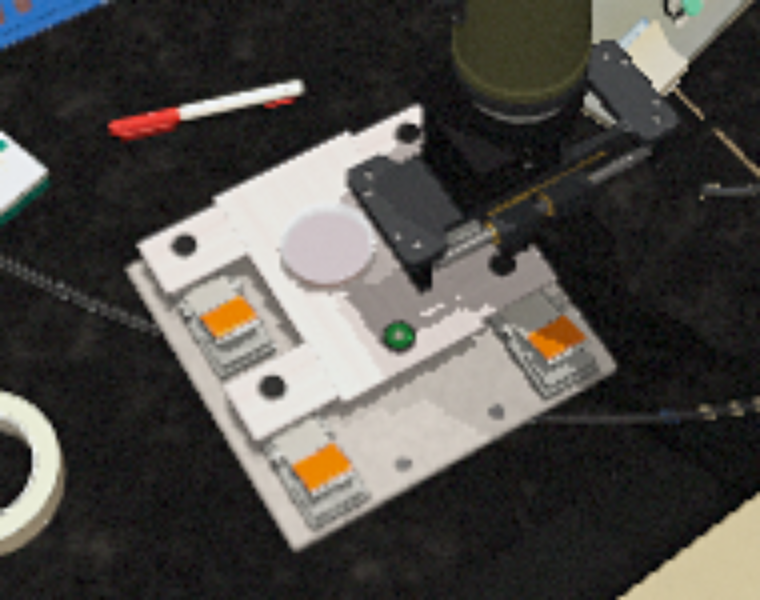

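View pics/wrist1.png

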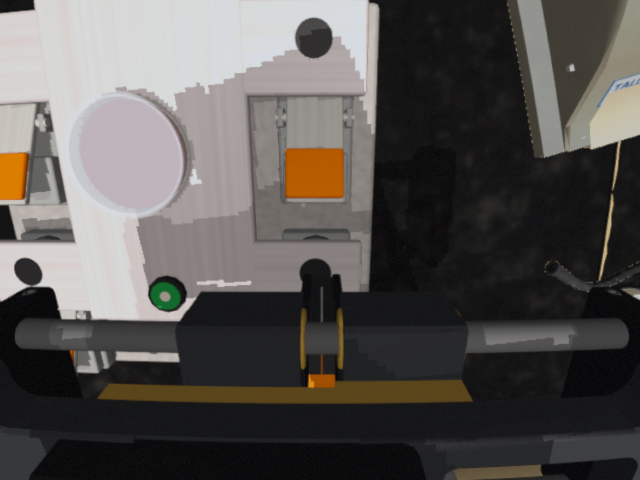

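The fingertips are over the front-right dot in the wrist view (about (318,275)). The grey instrument is close on the right, so I'll watch for it. Pressing gently.

Call:
send_rows --steps '[[[0,0,0.005],[0,0,0],0],[[0,0,0.01],[0,0,0],0],[[0,0,0.015],[0,0,0],0],[[0,0,0.018],[0,0,0],0],[[0,0,0.02],[0,0,0],0]]'

```text
time_s: 3.27
tool_pos: [0.5249, 0.0404, 0.0491]
tool_rot: [180.0, -0.0, -95.2]
force: [-0.3, -0.2, 0.1]
grip_width: 0.0003
```

Call:
send_rows --steps '[[[0,0,0.001],[0,0,0],0],[[0,0,0.002],[0,0,0],0],[[0,0,0.003],[0,0,0],0],[[0,0,0.004],[0,0,0],0],[[0,0,0.004],[0,0,0],0]]'

```text
time_s: 3.68
tool_pos: [0.5251, 0.0405, 0.0454]
tool_rot: [180.0, -0.0, -95.2]
force: [-0.8, -0.4, 0.1]
grip_width: 0.0001
```

Call:
send_rows --steps '[[[0,0,0.001],[0,0,0],0],[[0,0,0.002],[0,0,0],0],[[0,0,0.003],[0,0,0],0],[[0,0,0.003],[0,0,0],0],[[0,0,0.003],[0,0,0],0]]'

```text
time_s: 4.1
tool_pos: [0.5254, 0.0405, 0.0444]
tool_rot: [-180.0, -0.1, -95.2]
force: [-5.6, -1.1, 13.7]
grip_width: 0.0006
```

Front right is firm (13.7 N at z=0.044). On to front left.

Call:
send_rows --steps '[[[0,0,-0.01],[0,0,0],0],[[0,0,-0.02],[0,0,0],0],[[0,0,-0.035],[0,0,0],0],[[0,0,-0.05],[0,0,0],0],[[0,0,-0.06],[0,0,0],0]]'

```text
time_s: 4.52
tool_pos: [0.526, 0.0407, 0.1045]
tool_rot: [-179.9, 0.0, -95.2]
force: [0.0, 0.1, 0.5]
grip_width: 0.0003
```

Call:
send_rows --steps '[[[-0.03,0,0],[0,0,0],0],[[-0.065,0,0],[0,0,0],0],[[-0.1,0,0],[0,0,0],0],[[-0.135,0,0],[0,0,0],0],[[-0.17,0,0],[0,0,0],0]]'

```text
time_s: 4.93
tool_pos: [0.5409, 0.2111, 0.1031]
tool_rot: [-180.0, -0.0, -95.3]
force: [0.8, -0.3, 0.3]
grip_width: -0.0001
```

Call:
send_rows --steps '[[[0,0,0.015],[0,0,0],0],[[0,0,0.03],[0,0,0],0],[[0,0,0.045],[0,0,0],0],[[0,0,0.052],[0,0,0],0],[[0,0,0.055],[0,0,0],0]]'

```text
time_s: 5.35
tool_pos: [0.5399, 0.2093, 0.0464]
tool_rot: [179.9, -0.0, -95.2]
force: [-0.5, 0.2, -1.1]
grip_width: 0.0004
```

Call:
send_rows --steps '[[[0,0,0.001],[0,0,0],0],[[0,0,0.003],[0,0,0],0],[[0,0,0.005],[0,0,0],0],[[0,0,0.005],[0,0,0],0],[[0,0,0.005],[0,0,0],0]]'

```text
time_s: 5.77
tool_pos: [0.5413, 0.2099, 0.0434]
tool_rot: [-179.9, 0.0, -95.2]
force: [0.8, 0.7, 2.1]
grip_width: 0.0007
```

Call:
send_rows --steps '[[[0,0,0.0005],[0,0,0],0],[[0,0,0.001],[0,0,0],0],[[0,0,0.001],[0,0,0],0],[[0,0,0.001],[0,0,0],0],[[0,0,0.001],[0,0,0],0]]'

```text
time_s: 6.18
tool_pos: [0.5412, 0.21, 0.0419]
tool_rot: [-179.9, 0.0, -95.2]
force: [0.6, 1.1, 3.1]
grip_width: 0.0004
```

Front left is giving way; continuing to its stop.

Call:
send_rows --steps '[[[0,0,0.0005],[0,0,0],0],[[0,0,0.001],[0,0,0],0],[[0,0,0.0015],[0,0,0],0],[[0,0,0.002],[0,0,0],0],[[0,0,0.002],[0,0,0],0]]'

```text
time_s: 6.6
tool_pos: [0.5411, 0.2101, 0.0403]
tool_rot: [-179.9, 0.0, -95.2]
force: [0.6, 0.9, 6.7]
grip_width: 0.0007
```

Call:
send_rows --steps '[[[0,0,0.0005],[0,0,0],0],[[0,0,0.001],[0,0,0],0],[[0,0,0.0015],[0,0,0],0],[[0,0,0.0015],[0,0,0],0],[[0,0,0.0015],[0,0,0],0]]'

```text
time_s: 7.02
tool_pos: [0.5412, 0.2101, 0.04]
tool_rot: [-179.9, -0.0, -95.2]
force: [-2.1, -1.3, 15.1]
grip_width: 0.0007
```

Stopped at z=0.040 with force rising to 15 N: this is the loose ear. Releasing and moving 68 mm forward over its tongue.

Call:
send_rows --steps '[[[0,0,-0.004],[0,0,0],0],[[0,0,-0.01],[0,0,0],0],[[0,0,-0.025],[0,0,0],0],[[0,0,-0.04],[0,0,0],0],[[0,0,-0.05],[0,0,0],0]]'

```text
time_s: 7.43
tool_pos: [0.5399, 0.2095, 0.0884]
tool_rot: [179.9, -0.0, -95.2]
force: [-0.4, -0.1, 0.5]
grip_width: 0.0005
```

Call:
send_rows --steps '[[[0,0.02,0],[0,0,0],0],[[0,0.04,0],[0,0,0],0],[[0,0.06,0],[0,0,0],0],[[0,0.068,0],[0,0,0],0],[[0,0.068,0],[0,0,0],0]]'

```text
time_s: 7.85
tool_pos: [0.4709, 0.2158, 0.0876]
tool_rot: [179.9, -0.1, -95.1]
force: [0.3, -0.3, -0.6]
grip_width: 0.0004
```

Run:
```python
from cell import env
from h import *
print(env.get_obs()["tool_pos"])
c=env.read_camera("scene");cv2.imwrite("pics/s2c.png",cv2.resize(c["pixels"][200:350,210:400,::-1],None,fx=4,fy=4))
```

```text
[0.47087192 0.21584469 0.08763406]
```

View pics/s2c.png

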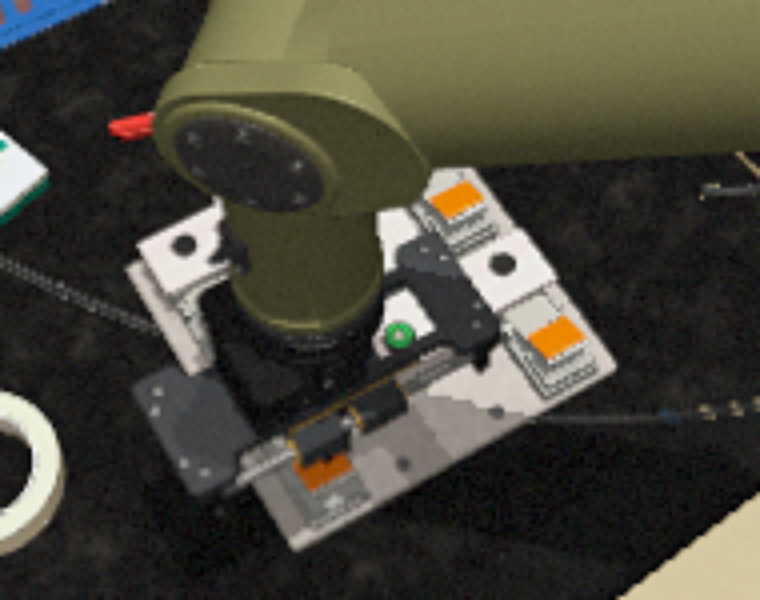

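The fingers are above the front-left tongue (crop (322,470)), and the plate looks level again. Pressing down.

Call:
send_rows --steps '[[[0,0,0.007],[0,0,0],0],[[0,0,0.014],[0,0,0],0],[[0,0,0.021],[0,0,0],0],[[0,0,0.027],[0,0,0],0],[[0,0,0.031],[0,0,0],0]]'

```text
time_s: 8.32
tool_pos: [0.4725, 0.2157, 0.0555]
tool_rot: [179.9, -0.0, -95.2]
force: [0.4, -0.4, -0.0]
grip_width: 0.0003
```

Call:
send_rows --steps '[[[0,0,0.002],[0,0,0],0],[[0,0,0.004],[0,0,0],0],[[0,0,0.006],[0,0,0],0],[[0,0,0.008],[0,0,0],0],[[0,0,0.01],[0,0,0],0]]'

```text
time_s: 8.73
tool_pos: [0.4721, 0.2164, 0.0474]
tool_rot: [179.9, -0.0, -95.2]
force: [-3.9, -0.1, 5.5]
grip_width: 0.001
```

Call:
send_rows --steps '[[[0,0,0.002],[0,0,0],0],[[0,0,0.004],[0,0,0],0],[[0,0,0.006],[0,0,0],0],[[0,0,0.008],[0,0,0],0],[[0,0,0.009],[0,0,0],0]]'

```text
time_s: 9.15
tool_pos: [0.4728, 0.2164, 0.0379]
tool_rot: [180.0, 0.0, -95.2]
force: [-2.2, 0.5, 4.0]
grip_width: 0.0007
```

Call:
send_rows --steps '[[[0,0,0.001],[0,0,0],0],[[0,0,0.002],[0,0,0],0],[[0,0,0.002],[0,0,0],0],[[0,0,0.002],[0,0,0],0],[[0,0,0.002],[0,0,0],0]]'

```text
time_s: 9.57
tool_pos: [0.4726, 0.2164, 0.0369]
tool_rot: [180.0, -0.0, -95.2]
force: [-6.7, -0.7, 11.5]
grip_width: 0.0006
```

Call:
send_rows --steps '[[[0,0,0.001],[0,0,0],0],[[0,0,0.001],[0,0,0],0],[[0,0,0.001],[0,0,0],0],[[0,0,0.001],[0,0,0],0],[[0,0,0.001],[0,0,0],0]]'

```text
time_s: 9.98
tool_pos: [0.4726, 0.2164, 0.0367]
tool_rot: [180.0, -0.1, -95.2]
force: [-7.6, -0.8, 19.3]
grip_width: 0.0004
```

Call:
send_rows --steps '[[[0,0,-0.005],[0,0,0],0],[[0,0,-0.02],[0,0,0],0],[[0,0,-0.045],[0,0,0],0],[[0,0,-0.07],[0,0,0],0],[[0,0,-0.1],[0,0,0],0]]'

```text
time_s: 10.4
tool_pos: [0.4726, 0.2149, 0.1348]
tool_rot: [179.9, -0.1, -95.2]
force: [-0.4, 0.6, -1.1]
grip_width: 0.0004
```

Call:
send_rows --steps '[[[0.03,0,-0.02],[0,0,0],0],[[0.06,0.0,-0.04],[0,0,0],0],[[0.09,0.0,-0.06],[0,0,0],0],[[0.12,0.0,-0.08],[0,0,0],0],[[0.15,0.0,-0.1],[0,0,0],0]]'

```text
time_s: 10.82
tool_pos: [0.4592, 0.0644, 0.2359]
tool_rot: [-179.9, -0.1, -95.3]
force: [1.7, -0.7, -1.5]
grip_width: 0.0004
```

Call:
send_rows --steps '[[[0.035,0,0],[0,0,0],0],[[0.07,0.0,0],[0,0,0],0],[[0.105,0.0,0],[0,0,0],0],[[0.14,0.0,0],[0,0,0],0],[[0.14,0.0,0],[0,0,0],0]]'

```text
time_s: 11.23
tool_pos: [0.4452, -0.0818, 0.2345]
tool_rot: [180.0, -0.2, -95.9]
force: [1.1, -0.1, -0.6]
grip_width: 0.0004
```

Run:
```python
from cell import env
from h import *
np.set_printoptions(precision=4,suppress=True)
o=env.get_obs();print(o["tool_pos"],o["force"])
c=env.read_camera("top")
d=dark(c,[(233,219),(317,223),(229,277),(313,282)],5);print(plane(c,d,.044))
for s,ce in orange(c): print(s,ce,plane(c,[ce],.049))
cv2.imwrite("pics/t3.png",cv2.resize(c["pixels"][195:340,200:345,::-1],None,fx=4,fy=4))
c=env.read_camera("scene");cv2.imwrite("pics/s3c.png",cv2.resize(c["pixels"][200:350,210:400,::-1],None,fx=4,fy=4))
```

```text
[ 0.4452 -0.0818  0.2345] [ 1.0904 -0.1127 -0.6045]
[[0.6603 0.2004 0.044 ]
 [0.6449 0.0311 0.044 ]
 [0.5406 0.2112 0.044 ]
 [0.5254 0.0419 0.044 ]]
[225 245  13   9 109] [230.6972 249.055 ] [[0.5973 0.2054 0.049 ]]
[308 250  13  10 111] [314.018  254.5405] [[0.5813 0.0372 0.049 ]]
[304 310  14  10 126] [310.5873 314.1825] [[0.4618 0.0476 0.049 ]]
```

View pics/s3c.png

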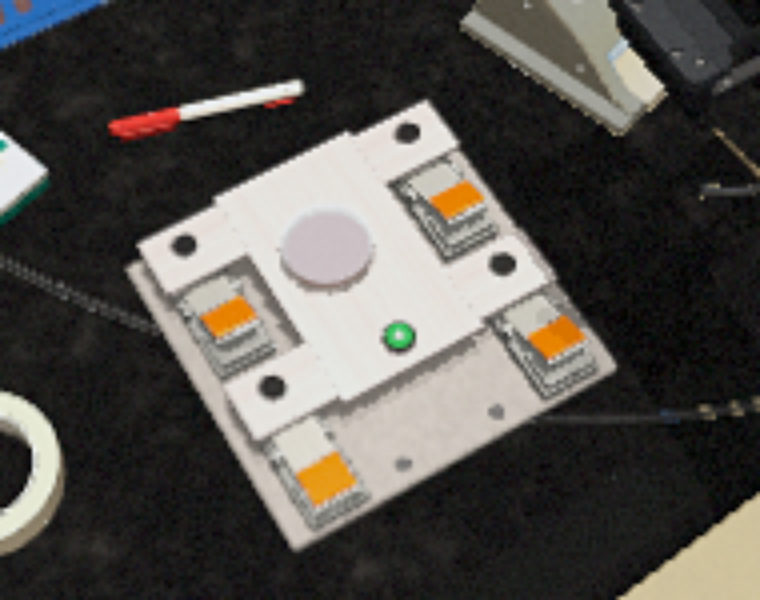

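View pics/t3.png

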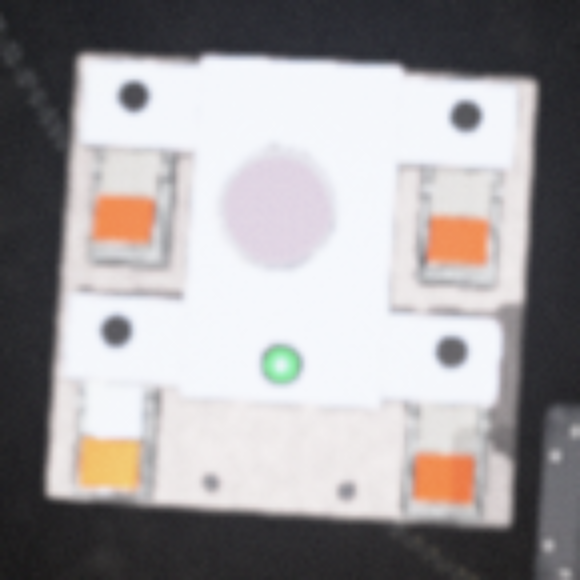

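The front-left tongue is flat (brighter, and moved forward in both views). The other three tongues and all four dots are where they started, and the arm is clear.

Call:
send_rows --steps '[[[0,0,0],[0,0,0],0],[[0,0,0],[0,0,0],0],[[0,0,0],[0,0,0],0],[[0,0,0],[0,0,0],0],[[0,0,0],[0,0,0],0]]'

```text
time_s: 11.75
tool_pos: [0.4466, -0.0721, 0.235]
tool_rot: [-180.0, -0.0, -95.1]
force: [-1.2, -0.2, -0.6]
grip_width: 0.0006
```

```bash
python3 -c "
from cell import env
print(env.sign_off())"
```

```text
the job is handed in; nothing more can be done
None
```

The ear that sinks is the front left one. Its shim tongue is now pressed flat, and I handed the job in at 11.75 s.

- **Finding the ear:** The front right ear was firm, holding 13.7 N at z = 44 mm. The front left ear sank at about 2–3 N, then stopped at z = 40 mm, where the force rose to 15 N. I did not press the two rear ears, because the sinking one was already found.
- **Pressing the tongue:** After letting the ear come up, I pressed the tongue in front of it until it stopped at z = 36.7 mm under 19 N. That matches its flat height of 37 mm.
- **Last checks:** In the final pictures all four black dots are within about 0.1 mm of where they started. The dish looks unmoved, the other three tongues are still raised, and the gripper is about 0.235 m up and clear of everything. I judged the plate level from the pictures alone, and no check disagreed.

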